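Load the film roll into the wrapping stand

TASK

Push the film roll lying at the foot of the loading ramp slowly up the ramp and over the small ridge until it drops into its seat against the stop plate, staying behind it so that it never runs away or rolls back down the ramp. Then push the swinging keeper bar fully across behind the roll and move clear. Only push with the fingers: do not lift the roll, and leave everything else on the bench where it is.

Things in the scene. Friction and masses are not known exactly. Their poses are not given: they have to be found in the camera images.
- stand: Loading stand fixed to the bench, aluminium with grey edges, 150 mm wide, 345 mm long. Origin: on the bench under the middle of its width. y points uphill along the ramp, x across it, z up. Side rails 14 mm above the running surface, 9 mm thick, 130 mm apart inside (x -65 to +65 mm). Level apron from y -210 to -90 mm, surface at z 12 mm; a lip across its foot at y -206 mm, top at z 20 mm.
- ramp_foot (a point): Line where apron meets ramp, mid-width: stand x 0, y -90, z 12 mm. From here the ramp rises at 8 degrees to the ridge. Axes as the stand's.
- ridge (a point): Top edge of the ramp, mid-width: stand x 0, y 60, z 33 mm. Beyond it is a 3 mm step down to the level seat. Axes as the stand's.
- stop (a point): Foot of the stop plate's face, mid-width: stand x 0, y 122.5, z 30 mm. The plate is 12 mm thick, 130 mm wide, 70 mm tall (top at z 100 mm) and upright. Axes as the stand's.
- roll: The roll to load: whitish film roll, 90 mm diameter, 120 mm long, about 0.55 kg (0.38 to 0.77), firm, smooth (friction about 0.4), brown core. Origin: middle of its axis; own x is the roll's axis, across the stand (y, z turn as it rolls). Starts at rest on the apron. Rolls freely: on the ramp it runs back unless kept pushed. Seated: against the stop plate, origin at stand y 77, z 75 mm; the 3 mm step keeps it there.
- seat (a point): Point on the seat's surface right under the roll's axis when the roll is seated: stand x 0, y 77.5, z 30 mm. Axes as the stand's.
- keeper_pivot (a point): Upright pivot axis of the keeper bar, at mid-height of the bar: stand x 92, y 22, z 75 mm (on a post 18 mm thick beside the ramp, on the stand's +x side). Axes as the stand's.
- keeper_tip (a point): Free end of the keeper bar, at its mid-height. The steel bar is 130 mm long from the pivot, 10 mm thick, 20 mm high (z 65 to 85 mm above the bench).
- keeper (a joint): Angle of the keeper bar about its upright pivot, rad. 0 = fully closed, at its end stop: straight across the ramp along the stand's -x, 5 mm from the seated roll's downhill side. About 1.57: points downhill (stand's -y), alongside the ramp and clear of it. It points along (-cos, -sin) of the angle in the stand's x, y. Limit 2.0. Light friction (under 1 N at the end), stays where left.
- spare_roll: A second film roll standing on end behind the stop plate, 90 mm in diameter, 110 mm tall. Leave it. Origin: centre of its underside.
- tape: Roll of tape lying flat on the bench on the stand's -x side, 90 mm across, 24 mm high. Leave it. Origin: centre of its underside.
- core: Short cardboard tube standing beside the seat on the stand's +x side, 48 mm across, 70 mm tall. Leave it. Origin: centre of its underside.
- carton: Small carton 70 x 50 x 45 mm on the stand's +x side near its foot. Leave it. Origin: centre of its underside.
- scraper: Flat scraper 190 mm long, lying on the bench to the robot's right. Leave it. Origin: under its middle.
- block: Grey-green foam-board block 60 x 35 x 30 mm on the stand's -x side. Leave it. Origin: centre of its underside.
- tub: White open tub 160 x 220 x 90 mm to the robot's left. Leave it. Origin: centre of its underside.
Mind the look-alikes: they are no part of the job. What is shaped like the roll but green or purple is not meant.

How it is judged:
On the way, in this order (a step that is already met when the one before it is completed fails the run):
1. the roll rests in its seat against the stop plate (y of roll in the frame of stand between 0.0725 and 0.0825 m and z of roll in the frame of stand between 0.071 and 0.0785 m and x of roll in the frame of stand between -0.009 and 0.009 m and linear speed of roll below 0.02 m/s), for 0.2 s.
2. the keeper bar is fully across behind the roll (value of joint keeper below 0.12 rad), for 0.2 s.
At the end, for the whole second after the job is handed in: The roll lies at rest in the seat, its axis 72.5 to 82.5 mm up the stand, 71 to 78.5 mm above the bench, within 9 mm of the middle and within 0.07 rad of straight across, and the keeper bar is within 0.12 rad of fully closed (all of step 1 and angle between the x axis of roll and the x axis of stand, either way round below 0.07 rad and value of joint keeper below 0.12 rad); the robot touches nothing.
It fails at once if the roll runs away: faster than 0.25 m/s before it is over the ridge (knocked, or rolling back) (y of roll in the frame of stand below 0.06 m and linear speed of roll above 0.25 m/s).
It fails at once if the roll is lifted about 15 mm or more off the ramp, or off the stand (z of roll in the frame of stand above 0.095 m or (y of roll in the frame of stand below -0.03 m and z of roll in the frame of stand above 0.082 m) or z of roll in the frame of stand below 0.05 m).
It fails at once if something else on the bench is moved more than 20 mm (distance of any of spare_roll, tape, core, carton, scraper, block, tub from where it was at the start of the episode above 0.02 m).
It also fails if it takes over 54 s, if anything falls off the work surface, if the arm or the gripper's body presses on something with over 40 N, if the wrist force passes 120 N, or if a joint passes its speed limit or range.

ROBOT

A 7-joint arm with a two-finger parallel gripper is mounted at the origin on the work surface. World frame = base frame: x ahead of the robot, y to its left, z up, the work surface at z = 0. Lengths are in m, angles in rad, forces in N, time in s.
With the tool pointing down it reaches from about 0.35 to 0.9 m from the base axis. Payload 8.1 kg.
Tool frame: the origin (TCP) lies on the centre line of the jaws, within the pads' length; the fingertips stand arm.tip_extent ahead of it and the grasp point (between the pads) lies 3 mm ahead of it (arm.tip_extent is the distance from the TCP to the fingertips, in m); y points along the fingers, z is the direction in which the jaws open and shut, and the axes are right-handed (so a half turn about y gives the same grasp; the last joint's range is limited). The gripper opens to 92 mm and grips with 3 to 60 N. Pads are 19 mm wide; open, the fingers measure 130 mm over their backs; the gripper's body (75 mm by 190 mm) begins 47 mm behind the grasp point.
Start: joints at [1.084, 0.434, 0.025, 1.573, -0.012, 1.134, -0.075], TCP at [0.234, -0.58, 0.249] pointing down, gripper open.
Joint ranges: [-2.62, 2.62], [-0.44, 2.09], [-1.27, 1.32], [0.08, 2.57], [-1.32, 4.46], [0.12, 2], [-2.74, 2.74]. Speed limits (rad/s): [2.22, 2.22, 3.01, 3.01, 3.14, 3.14, 3.14].

INTERFACE

Orientations are given as a rotation vector (axis times angle).
In Python, from cell import observe, get_image, sign_off, boxes_of, place_of, arm gives the robot as it stands.
- The arm moves only by the tool arm_command, never from a script. Its argument "plan" is a list of rows, each a list of 2 entries, a list of its own where there are three numbers: the shift along the tool's x, y, z in m, then the turn, a rotation vector about the tool's x, y, z in degrees. In form: [[[tx, ty, tz], [ax, ay, az]], ...]. A call has 1 to 5 rows; each row is the pose to reach, as a shift and turn from the pose commanded when the call began, along the tool's axes at that moment; what a row does not reach only later rows make up. A row lasts 1/10 s, in which the tool goes at most 50 mm and 8.59 degrees, less where a joint would pass 70% of its speed; a pose out of reach is approached as far as the arm can. A call with a gripper value outside its range is refused whole. "fingers" is the closure, from -1 (fully open) to 1 (shut), set as the call begins (left out, the last holds). The fingers move at their own pace and stop on an object; "squeeze" is the grip in N (left out, the last holds). Time passes only in rows, so rows that repeat a pose let the fingers close. It gives the time, the measured TCP pose, the force and the opening at its end, in the units of the state.
- observe(): the state, without advancing time (a new reading comes with each control period).
- get_image(name): name is "scene" or "top" or "wrist"; returns a dict with "color" (420x560x3 uint8, red, green, blue), "camera_matrix" (3x3 intrinsics, pixels), "world_to_cam" (4x4, takes a point from world to camera coordinates); the wrist camera has in their place "mount" (4x4, takes a point from camera to tool coordinates, whose origin is the TCP and whose axes are the tool frame's). Camera axes: x right, y up, looking along -z (the intrinsics and any distortion apply to the point x, -y, -z); pixel columns grow to the right and rows downward; lengths in m; the calibration is good to about 2 mm. The wrist camera is an equidistant fisheye: a pixel r from the principal point sees the ray r / f radians off the axis. A picture is of the moment at which its call begins: read the wrist's pose just before it. There is no depth.
- sign_off(): hands the job in, once; it reports no verdict.
Trained networks look in a picture, given as the dict that the camera call returned (one of the last four; its "shot" number tells which), for a name from the list of things; names that differ only in an ending like _2 or _b are one class to them, and where a whole thing is asked for, a point or a joint stands for the part that bears it (a point fixed in the world has none). Each returns a list of dicts, best first, with "confidence" (0 to 1); they miss things now and then, are a little off and sometimes report something else, mostly with a low value. They report only what shows in the picture. A call takes as long as a camera call. They do not tell look-alikes from the thing itself.
- boxes_of(picture, thing): "point" ([column, row] in pixels, amid what is visible of it).
- place_of(picture, thing): "point" ([column, row] in pixels: a listed point, or the origin of a listed thing).
The state is a dict: "clock": time; "joints": joint angles; "dq": joint speeds; "joint_efforts": joint torques, N m; "position": TCP position; "ee_rot": TCP orientation; "force": force on the tool from outside, world axes, zero at the start; "ft_torque": the same for the moment, N m; "width": opening from 0.0 (shut) to 1.0 (fully open).
Only numpy, scipy, OpenCV 4.12 (cv2) and the standard library are available. Lean on these libraries where they do the work, as an engineer would, in place of code of your own. Each camera call takes 0.05 s, during which the arm holds its last target.

## Working session

There is one attempt and no reset: what is moved stays moved. The work goes in short steps, Python scripts to look and compute and a tool call to move; the robot and the scene stay as the last step left them, time stands still between calls to the robot, and variables do not carry over. Pictures are saved under pics/ and viewed, and the job is handed in when it is done.

Besides the shell and the picture viewer there is one more tool, called after "Call:" as name(argument=value, ...), one argument or row to a line, values as JSON. arm_command: Moves the arm, as the interface text tells. Its arguments: {"type":"object","properties":{"plan":{"type":"array","items":{"type":"array"}},"fingers":{"type":"number"},"squeeze":{"type":"number"}},"required":["plan"]}

```bash
ls; mkdir -p pics; python3 - <<'E'
from cell import *
import cv2
print(observe()); print({k:getattr(arm,k) for k in dir(arm) if not k.startswith('__')})
for n in("scene","top"):
    p=get_image(n); cv2.imwrite(f"pics/{n}0.png",p["color"][:,:,::-1]); print(n,p["camera_matrix"],p["world_to_cam"])
    for t in ("roll","ramp_foot","ridge","stop","seat","keeper_pivot","keeper_tip","stand"):
        print(t,[(x["point"],round(x["confidence"],2)) for x in place_of(p,t)[:3]])
print(observe()["clock"])
E
```

```text
pics
{'clock': 0.0, 'joints': array([ 1.08442997,  0.43520869,  0.02499292,  1.57409262, -0.0116123 ,
        1.13401148, -0.07510564]), 'dq': array([-0.00017839, -0.00031482,  0.0001354 ,  0.00134604, -0.00170814,
        0.00027379, -0.00023024]), 'joint_efforts': array([-6.45871478e-04, -6.67850733e+01,  9.84454639e-01, -3.14464331e+01,
       -6.06876751e-02,  4.26101417e-02,  1.66374571e-04]), 'position': array([ 0.23377252, -0.57911646,  0.2479558 ]), 'ee_rot': array([-0.39112411,  2.01304578, -2.00994514]), 'force': array([-0.39990956,  0.20401085,  0.37592009]), 'ft_torque': array([-0.02247467, -0.00543637, -0.01306666]), 'width': 1.0021611482137092}
{'PlanningError': <class 'cell.PlanningError'>, 'tip_extent': 0.022}
scene [[395.1200142    0.         278.67830375]
 [  0.         395.1200142  206.76423749]
 [  0.           0.           1.        ]] [[-0.62463786  0.78086421 -0.00886755  0.31150619]
 [-0.57042558 -0.44848732  0.68809431  0.25363531]
 [ 0.53333124  0.43486803  0.72556708 -1.3445594 ]
 [ 0.          0.          0.          1.        ]]
roll [([274.8, 148.0], 0.8
[... 351 characters left out ...]
8)]
top [[530.58502461   0.         279.48727261]
 [  0.         530.58502461 215.55507539]
 [  0.           0.           1.        ]] [[-0.01385927 -0.99982747 -0.01236734  0.03605029]
 [ 0.98748471 -0.01562942  0.1569384  -0.4918476 ]
 [-0.15710462 -0.01003751  0.98753096 -1.4610263 ]
 [ 0.          0.          0.          1.        ]]
roll [([422.4, 167.2], 0.87), ([428.4, 291.9], 0.85), ([354.7, 280.2], 0.75)]
ramp_foot [([318.5, 206.1], 0.96)]
ridge [([268.2, 212.4], 0.82), ([408.0, 228.3], 0.61)]
stop [([248.0, 213.8], 0.78)]
seat [([263.9, 216.4], 0.58), ([247.1, 211.6], 0.21)]
keeper_pivot [([277.9, 174.4], 0.86)]
keeper_tip [([319.6, 160.8], 0.69)]
stand [([291.5, 213.8], 0.78)]
0.9
```

View pics/scene0.png

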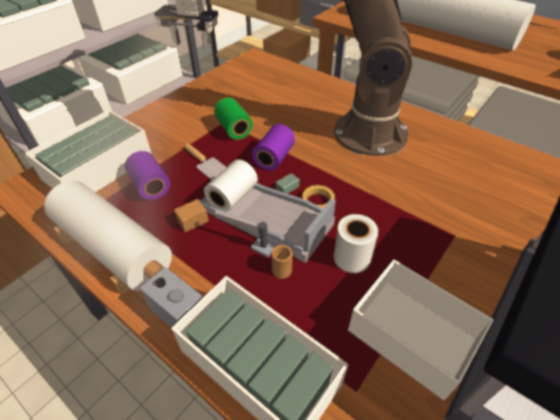

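View pics/top0.png

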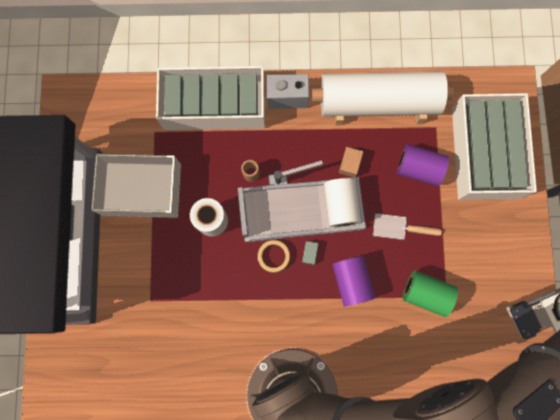

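The film roll is white and lies on the apron at top (342,201), scene (231,184). These could be taken for it:
- purple: top (424,165) and (354,281)
- green: top (430,293)
- spare roll, white and standing on end: top (207,217)
- large white roll at the rear: top (385,95)

I choose the white one on the stand.

```bash
cat > h.py <<'E'
import numpy as np, cv2
from scipy.spatial.transform import Rotation as R
from scipy.optimize import least_squares
def proj(p,P):
    P=np.atleast_2d(P); c=(p["world_to_cam"]@np.c_[P,np.ones(len(P))].T)[:3].T
    q=c*[1,-1,-1]; u=(p["camera_matrix"]@q.T).T; return u[:,:2]/u[:,2:]
def ray_z(p,px,z):
    K=p["camera_matrix"];W=p["world_to_cam"]
    d=np.linalg.inv(K)@[px[0],px[1],1]; d=W[:3,:3].T@(d*[1,-1,-1]); o=-W[:3,:3].T@W[:3,3]
    return o+d*(z-o[2])/d[2]
def S2W(s,P):
    P=np.atleast_2d(P).astype(float); c,si=np.cos(s[2]),np.sin(s[2])
    return np.c_[s[0]+c*P[:,0]-si*P[:,1], s[1]+si*P[:,0]+c*P[:,1], P[:,2]]
E
python3 - <<'E'
from cell import *
from h import *
pts={"ramp_foot":(0,-.09,.012),"ridge":(0,.06,.033),"stop":(0,.1225,.03),"seat":(0,.0775,.03),"keeper_pivot":(.092,.022,.075)}
det={"scene":{"ramp_foot":(252.2,204.9),"ridge":(298.9,220),"stop":(316.9,232.7),"seat":(300.5,225.3),"keeper_pivot":(257.3,229.1)},
"top":{"ramp_foot":(318.5,206.1),"ridge":(268.2,212.4),"stop":(248,213.8),"seat":(263.9,216.4),"keeper_pivot":(277.9,174.4)}}
ps={n:get_image(n) for n in det}
def f(s): return np.concatenate([(proj(ps[n],S2W(s,pts[k]))[0]-det[n][k]) for n in det for k in det[n]])
r=least_squares(f,[.5,0,0.1],loss="soft_l1",f_scale=2); s=r.x; print(s,np.round(f(s),1))
np.save("s.npy",s)
for n in ps:
    im=cv2.resize(ps[n]["color"][:,:,::-1],None,fx=4,fy=4,interpolation=cv2.INTER_CUBIC)
    def L(a): cv2.polylines(im,[np.int32(proj(ps[n],S2W(s,a))*4+2)],False,(0,255,0),1)
    for x in(-.065,.065,.075,-.075): L([(x,-.21,.026),(x,-.09,.026),(x,.06,.047)])
    L([(-.075,-.21,0),(.075,-.21,0),(.075,.135,0),(-.075,.135,0),(-.075,-.21,0)])
    L([(-.065,.1225,.1),(.065,.1225,.1),(.065,.1345,.1),(-.065,.1345,.1),(-.065,.1225,.1)])
    L([(-.065,.06,.033),(.065,.06,.033)])
    for a in (1.5,1.7,1.9): L([(.092,.022,.085),(.092-.13*np.cos(a),.022-.13*np.sin(a),.085)])
    c=(proj(ps[n],S2W(s,[(0,-.05,.05)]))[0]*4).astype(int)
    cv2.imwrite(f"pics/ov_{n}.png",im[c[1]-300:c[1]+300,c[0]-400:c[0]+400])
print(ray_z(ps["top"],(342,201),.07), observe()["clock"])
print(R.from_rotvec(observe()["ee_rot"]).as_matrix().round(3))
E
```

```text
[0.51024609 0.00083306 0.0972865 ] [-3.1 -0.2 -3.5  1.6 -0.5 -0.3  0.7 -0.2  5.3 -1.3  1.7  1.2  0.1 -0.5
 -1.5  0.7 -1.7 -3.7 -0.1  1.2]
[ 0.5255705  -0.14567198  0.07      ] 1.0
[[-0.927 -0.     0.374]
 [-0.374 -0.    -0.927]
 [ 0.    -1.     0.   ]]
```

View pics/ov_top.png

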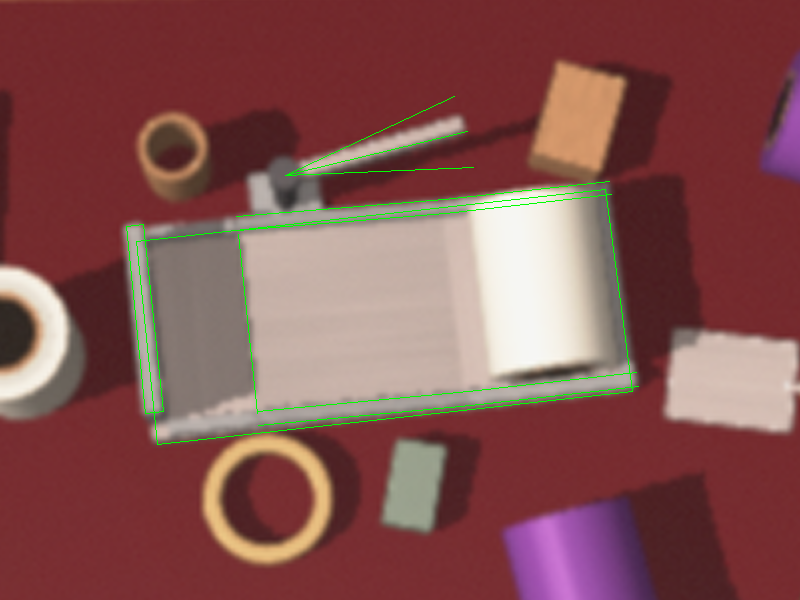

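View pics/ov_scene.png

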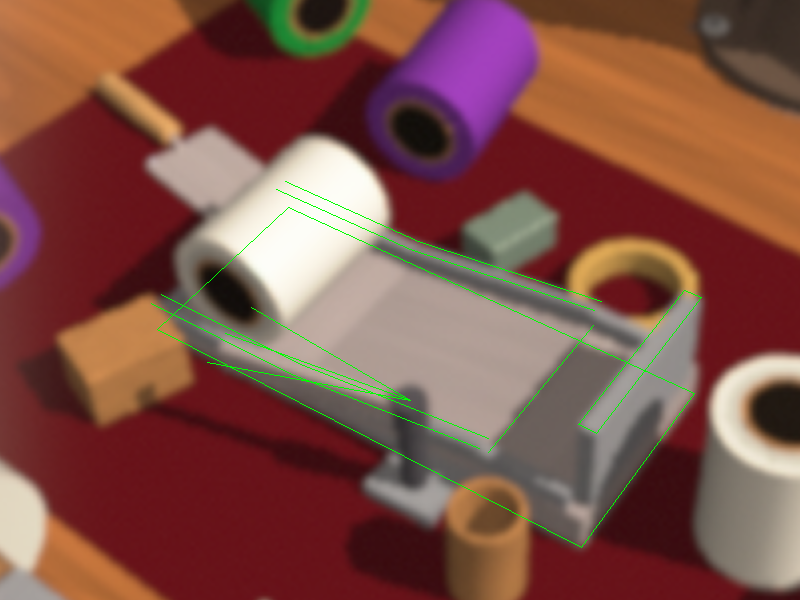

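The overlay fits the stand to a few mm, and the white roll sits at stand y of about -147 mm. I'll write a move helper next.

```bash
cat >> h.py <<'E'
def goto(o,P,yawdir=None,s=None):
    """shift(tool axes, m), turn(deg) from measured pose to TCP at stand pt P, tool z along stand x"""
    s=np.load("s.npy") if s is None else s
    Rm=R.from_rotvec(o["ee_rot"]).as_matrix(); w=S2W(s,P)[0]
    c,si=np.cos(s[2]),np.sin(s[2]); z=np.array([c,si,0]); y=np.array([0,0,-1.]); T=np.c_[np.cross(y,z),y,z]
    return (Rm.T@(w-o["position"])).round(4), np.degrees(R.from_matrix(Rm.T@T).as_rotvec()).round(2)
def inS(p,s=None):
    s=np.load("s.npy") if s is None else s
    d=np.array(p)-[s[0],s[1],0]; c,si=np.cos(s[2]),np.sin(s[2]); return np.round([c*d[0]+si*d[1],-si*d[0]+c*d[1],d[2]],4)
E
python3 - <<'E'
from cell import *
from h import *
p=get_image("top"); im=p["color"][150:260,230:420,::-1]; cv2.imwrite("pics/crop1.png",cv2.resize(im,None,fx=4,fy=4,interpolation=2))
print([(x["point"],round(x["confidence"],2)) for x in boxes_of(p,"roll")[:6]])
o=observe(); print(goto(o,(0,-.24,.2)),goto(o,(0,-.24,.068)))
E
```

```text
[([428.2, 292.2], 0.78), ([352.5, 281.6], 0.77), ([423.7, 163.2], 0.69), ([341.1, 203.2], 0.62), ([249.2, 175.2], 0.58), ([309.8, 253.1], 0.38)]
(array([-0.4056,  0.0487, -0.2045]), array([ -0.  , -73.59,   0.  ])) (array([-0.4056,  0.1807, -0.2046]), array([ -0.  , -73.59,   0.  ]))
```

View pics/crop1.png

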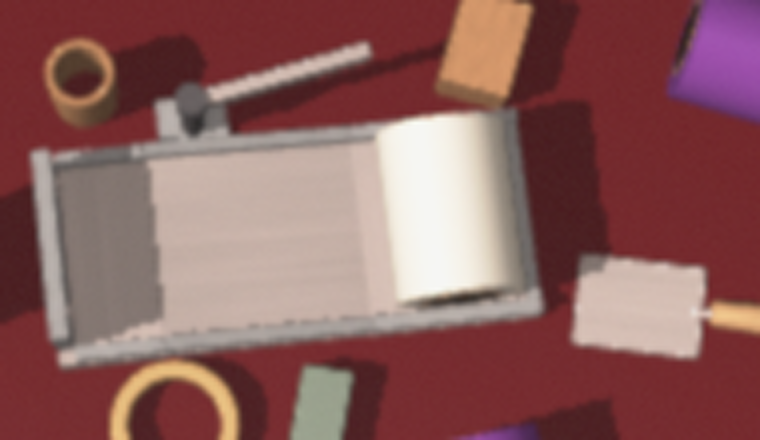

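The crop shows the white roll on the apron at crop (450,205), and the keeper open and clear of the ramp. Now moving.

Call:
arm_command(
  plan=[
    [[-0.04, 0.005, -0.02], [0, -7.5, 0]],
    [[-0.08, 0.01, -0.04], [0, -15, 0]],
    [[-0.12, 0.015, -0.06], [0, -22.5, 0]],
    [[-0.16, 0.02, -0.08], [0, -30, 0]],
    [[-0.2, 0.025, -0.1], [0, -37.5, 0]],
  ],
  fingers=-1,
)

```text
clock: 1.6
position: [0.383, -0.4106, 0.2238]
ee_rot: [-0.912, 1.586, -1.587]
force: [0.6, -0.5, -0.7]
width: 1.0
```

```bash
python3 -c "
from cell import *
from h import *
o=observe(); print(o['clock'],inS(o['position']),goto(o,(0,-.24,.2)))"
```

```text
1.6 [-0.1666 -0.3971  0.2238] (array([-0.2248,  0.0238,  0.0432]), array([-3.000e-02, -3.579e+01,  2.000e-02]))
```

Call:
arm_command(
  plan=[
    [[-0.045, 0.005, 0.009], [0, -7.5, 0]],
    [[-0.09, 0.01, 0.018], [0, -15, 0]],
    [[-0.135, 0.015, 0.027], [0, -22.5, 0]],
    [[-0.18, 0.02, 0.036], [0, -30, 0]],
    [[-0.225, 0.024, 0.043], [0, -36, 0]],
  ],
)

```text
clock: 2.1
position: [0.5344, -0.2386, 0.1996]
ee_rot: [-1.255, 1.134, -1.135]
force: [0.8, 0.6, 0.2]
width: 1.002
```

```bash
python3 -c "
from cell import *
from h import *
o=observe(); print(o['clock'],inS(o['position']),o['joints'].round(2),goto(o,(0,-.24,.068)))"
```

```text
2.1 [ 0.0008 -0.2407  0.1996] [ 0.6   0.45 -0.38  1.71  0.19  1.02  0.26] (array([-0.0007,  0.1316, -0.0008]), array([-0.02,  0.18,  0.01]))
```

Call:
arm_command(
  plan=[
    [[0, 0.04, -0.001], [0, 0.2, 0]],
    [[0, 0.08, -0.001], [0, 0.2, 0]],
    [[0, 0.11, -0.001], [0, 0.2, 0]],
    [[0, 0.132, -0.001], [0, 0.2, 0]],
    [[0, 0.132, -0.001], [0, 0.2, 0]],
  ],
)

```text
clock: 2.6
position: [0.5303, -0.2395, 0.0648]
ee_rot: [-1.254, 1.146, -1.137]
force: [-0.5, -0.0, 0.4]
width: 0.998
```

```bash
python3 - <<'E'
from cell import *
from h import *
o=observe(); print(o['clock'],inS(o['position']),o['force'])
for n in("top","scene"):
    p=get_image(n); c=proj(p,S2W(np.load("s.npy"),(0,-.15,.06)))[0].astype(int)
    im=p["color"][max(c[1]-75,0):c[1]+75,c[0]-100:c[0]+100,::-1]; cv2.imwrite(f"pics/d_{n}.png",cv2.resize(im,None,fx=4,fy=4,interpolation=2))
E
```

```text
2.6 [-0.0034 -0.2411  0.0648] [-0.51736861 -0.01946977  0.36426808]
```

View pics/d_top.png

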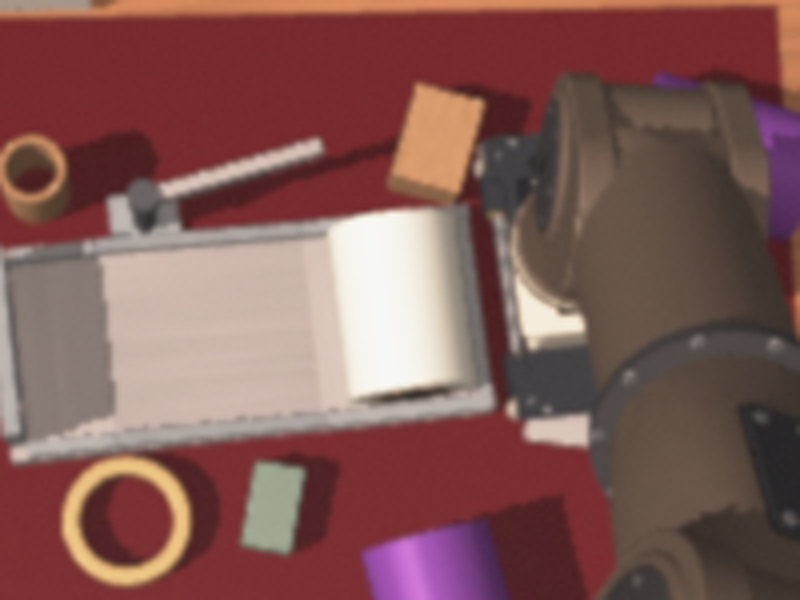

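View pics/d_scene.png

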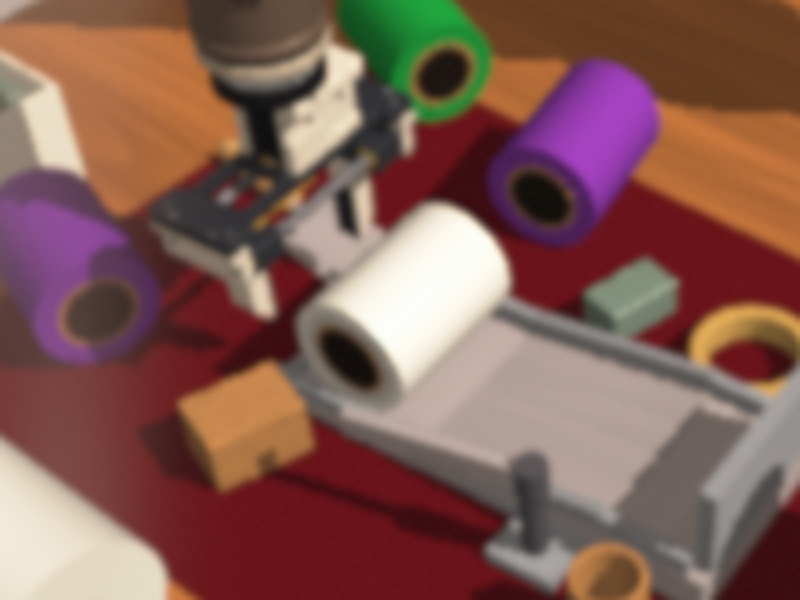

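The gripper is down behind the roll at about the right height, and parallel to it. Closing the gap now.

Call:
arm_command(
  plan=[
    [[-0.008, -0.001, 0.001], [0, 0, 0]],
    [[-0.016, -0.002, 0.002], [0, 0, 0]],
    [[-0.022, -0.003, 0.003], [0, 0, 0]],
    [[-0.027, -0.003, 0.003], [0, 0, 0]],
    [[-0.031, -0.003, 0.003], [0, 0, 0]],
  ],
)

```text
clock: 3.2
position: [0.5326, -0.2082, 0.0711]
ee_rot: [-1.251, 1.14, -1.141]
force: [-0.4, 0.2, 0.0]
width: 0.997
```

Call:
arm_command(
  plan=[
    [[-0.003, 0, 0], [0, 0, 0]],
    [[-0.006, 0, 0], [0, 0, 0]],
    [[-0.009, 0, 0], [0, 0, 0]],
    [[-0.012, 0, 0], [0, 0, 0]],
    [[-0.015, 0, 0], [0, 0, 0]],
  ],
)

```text
clock: 3.7
position: [0.531, -0.1938, 0.0706]
ee_rot: [-1.251, 1.141, -1.141]
force: [-0.2, -0.1, -0.3]
width: 0.999
```

```bash
cat > look.py <<'E'
import sys
from cell import *
from h import *
o=observe(); print(o['clock'],inS(o['position']),o['force'].round(2),goto(o,(0,-.2,.068))[1])
ims=[]
for n in("top","scene"):
    p=get_image(n); c=proj(p,S2W(np.load("s.npy"),(0,-.05,.06)))[0].astype(int)
    ims.append(cv2.resize(p["color"][c[1]-65:c[1]+65,c[0]-80:c[0]+80,::-1],None,fx=2.5,fy=2.5,interpolation=2))
cv2.imwrite(f"pics/{sys.argv[1]}.png",np.hstack(ims))
E
python3 look.py e1
```

```text
3.7 [ 0.0018 -0.1957  0.0706] [-0.24 -0.08 -0.32] [ 0.01 -0.3  -0.  ]
```

View pics/e1.png

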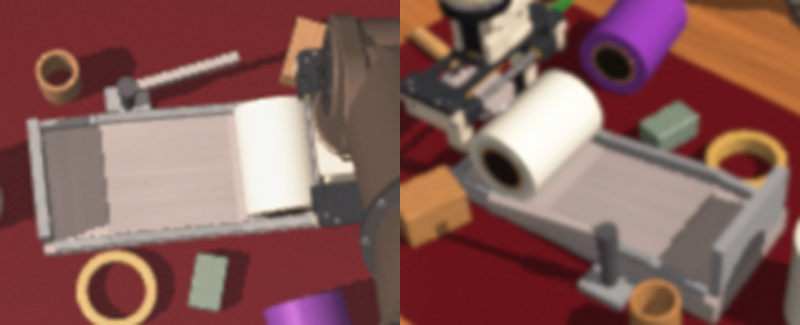

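The fingers are just touching the roll. Continuing at about 40 mm/s.

Call:
arm_command(
  plan=[
    [[-0.004, 0, 0], [0, -0.3, 0]],
    [[-0.008, 0, 0], [0, -0.3, 0]],
    [[-0.012, 0, 0], [0, -0.3, 0]],
    [[-0.016, 0, 0], [0, -0.3, 0]],
    [[-0.02, 0, 0], [0, -0.3, 0]],
  ],
)

```text
clock: 4.3
position: [0.5292, -0.1736, 0.0707]
ee_rot: [-1.254, 1.137, -1.137]
force: [-0.3, 0.1, -0.5]
width: 1.001
```

Call:
arm_command(
  plan=[
    [[-0.004, 0, 0], [0, 0, 0]],
    [[-0.008, 0, 0], [0, 0, 0]],
    [[-0.012, 0, 0], [0, 0, 0]],
    [[-0.016, 0, 0], [0, 0, 0]],
    [[-0.02, 0, 0], [0, 0, 0]],
  ],
)

```text
clock: 4.8
position: [0.5272, -0.1538, 0.0707]
ee_rot: [-1.254, 1.137, -1.137]
force: [0.8, -1.2, 0.2]
width: 1.002
```

```bash
python3 look.py e2
```

```text
4.8 [ 0.0019 -0.1556  0.0707] [ 0.85 -1.23  0.19] [0.   0.01 0.  ]
```

View pics/e2.png

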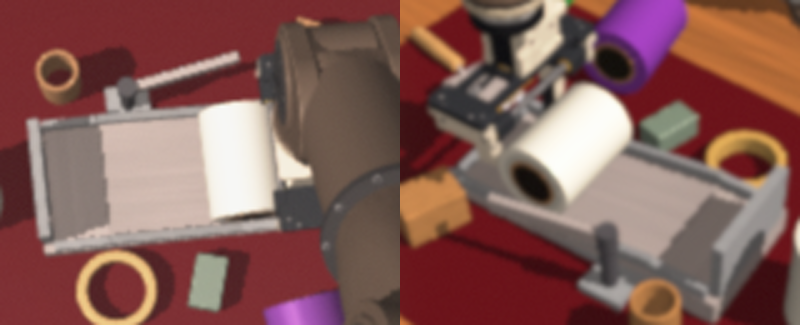

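Call:
arm_command(
  plan=[
    [[-0.005, 0, 0], [0, 0, 0]],
    [[-0.01, -0.001, 0], [0, 0, 0]],
    [[-0.015, -0.001, 0], [0, 0, 0]],
    [[-0.02, -0.002, 0], [0, 0, 0]],
    [[-0.025, -0.003, 0], [0, 0, 0]],
  ],
)

```text
clock: 5.4
position: [0.5249, -0.129, 0.0739]
ee_rot: [-1.254, 1.137, -1.137]
force: [0.5, -0.5, 0.9]
width: 1.001
```

Call:
arm_command(
  plan=[
    [[-0.005, -0.001, 0], [0, 0, 0]],
    [[-0.01, -0.001, 0], [0, 0, 0]],
    [[-0.015, -0.002, 0], [0, 0, 0]],
    [[-0.02, -0.003, 0], [0, 0, 0]],
    [[-0.025, -0.003, 0], [0, 0, 0]],
  ],
)

```text
clock: 5.9
position: [0.5225, -0.104, 0.0769]
ee_rot: [-1.254, 1.137, -1.137]
force: [0.1, -2.3, 0.8]
width: 1.003
```

Call:
arm_command(
  plan=[
    [[-0.005, -0.001, 0], [0, 0, 0]],
    [[-0.01, -0.001, 0], [0, 0, 0]],
    [[-0.015, -0.002, 0], [0, 0, 0]],
    [[-0.02, -0.003, 0], [0, 0, 0]],
    [[-0.025, -0.003, 0], [0, 0, 0]],
  ],
)

```text
clock: 6.4
position: [0.52, -0.0791, 0.0799]
ee_rot: [-1.254, 1.137, -1.137]
force: [0.6, -1.3, 0.8]
width: 1.001
```

```bash
python3 look.py e3
```

```text
6.4 [ 0.0019 -0.0805  0.0799] [ 0.57 -1.31  0.76] [-0.01  0.01  0.01]
```

View pics/e3.png

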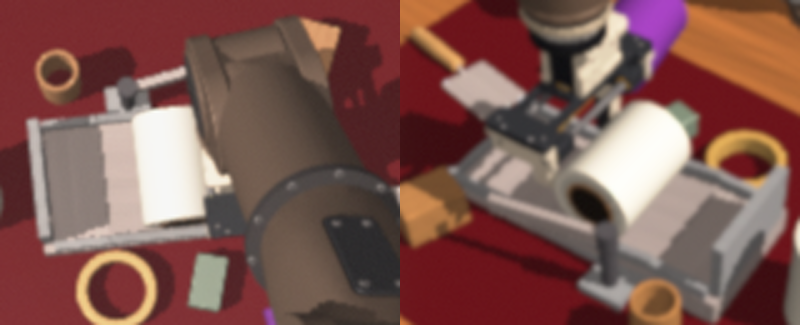

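Call:
arm_command(
  plan=[
    [[-0.005, -0.001, 0], [0, 0, 0]],
    [[-0.01, -0.001, 0], [0, 0, 0]],
    [[-0.015, -0.002, 0], [0, 0, 0]],
    [[-0.02, -0.003, 0], [0, 0, 0]],
    [[-0.025, -0.003, 0], [0, 0, 0]],
  ],
)

```text
clock: 7.0
position: [0.5176, -0.0542, 0.0829]
ee_rot: [-1.254, 1.137, -1.137]
force: [-0.3, -1.7, 1.0]
width: 0.997
```

Call:
arm_command(
  plan=[
    [[-0.005, -0.001, 0], [0, 0, 0]],
    [[-0.01, -0.001, 0], [0, 0, 0]],
    [[-0.015, -0.002, 0], [0, 0, 0]],
    [[-0.02, -0.003, 0], [0, 0, 0]],
    [[-0.025, -0.003, 0], [0, 0, 0]],
  ],
)

```text
clock: 7.5
position: [0.5151, -0.0293, 0.0858]
ee_rot: [-1.254, 1.137, -1.137]
force: [0.8, -2.1, 0.7]
width: 1.005
```

```bash
python3 look.py e4
```

```text
7.5 [ 0.0019 -0.0305  0.0858] [ 0.79 -2.08  0.73] [-0.01  0.01  0.  ]
```

View pics/e4.png

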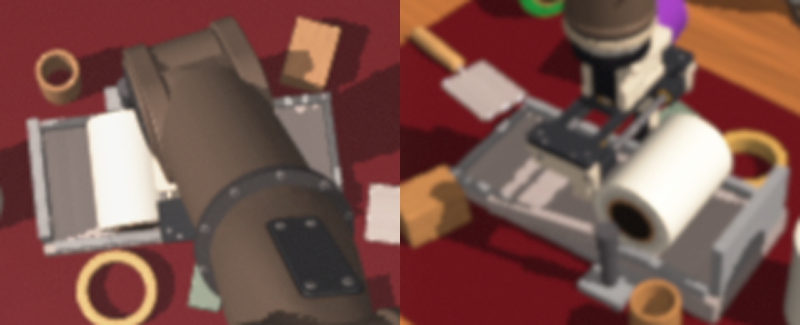

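Call:
arm_command(
  plan=[
    [[-0.004, -0.001, 0], [0, 0, 0]],
    [[-0.008, -0.001, 0], [0, 0, 0]],
    [[-0.012, -0.002, 0], [0, 0, 0]],
    [[-0.016, -0.002, 0], [0, 0, 0]],
    [[-0.02, -0.003, 0], [0, 0, 0]],
  ],
)

```text
clock: 8.1
position: [0.5131, -0.0095, 0.0887]
ee_rot: [-1.254, 1.137, -1.137]
force: [1.3, -1.2, 0.7]
width: 1.003
```

Call:
arm_command(
  plan=[
    [[-0.004, 0, 0], [0, 0, 0]],
    [[-0.008, 0, 0], [0, 0, 0]],
    [[-0.012, 0, 0], [0, 0, 0]],
    [[-0.016, 0, 0], [0, 0, 0]],
    [[-0.02, 0, 0], [0, 0, 0]],
  ],
)

```text
clock: 8.6
position: [0.5111, 0.0108, 0.0886]
ee_rot: [-1.254, 1.137, -1.137]
force: [0.1, -0.3, 0.1]
width: 1.003
```

```bash
python3 look.py e5
```

```text
8.6 [0.0018 0.0098 0.0886] [ 0.07 -0.28  0.07] [ 0.01  0.03 -0.02]
```

View pics/e5.png

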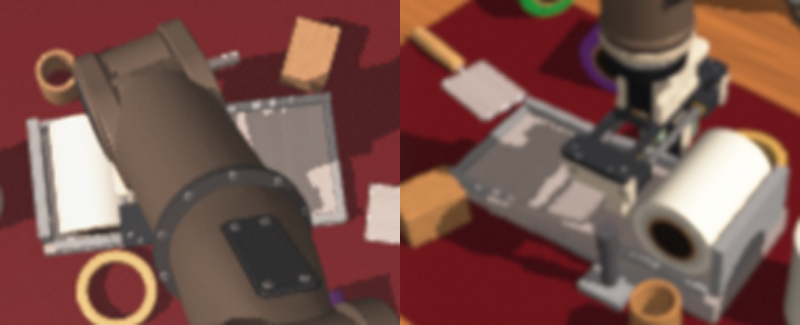

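The force dropped to zero as the roll went over the ridge into the seat. I'll press on gently to confirm it is against the stop.

Call:
arm_command(
  plan=[
    [[-0.003, 0, 0], [0, 0, 0]],
    [[-0.006, 0, 0], [0, 0, 0]],
    [[-0.008, 0, 0], [0, 0, 0]],
    [[-0.01, 0, 0], [0, 0, 0]],
    [[-0.01, 0, 0], [0, 0, 0]],
  ],
)

```text
clock: 9.2
position: [0.5102, 0.0204, 0.0887]
ee_rot: [-1.254, 1.137, -1.137]
force: [0.5, -0.8, 0.7]
width: 0.998
```

```bash
python3 look.py e6
```

```text
9.2 [0.0019 0.0194 0.0887] [ 0.47 -0.84  0.66] [-0.    0.03 -0.01]
```

View pics/e6.png

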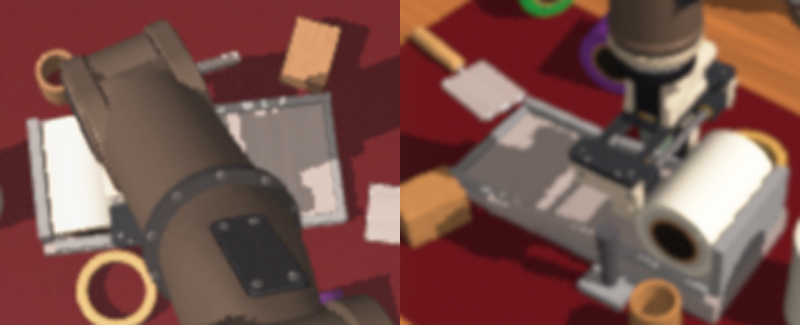

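Call:
arm_command(
  plan=[
    [[-0.001, 0, 0], [0, 0, 0]],
    [[-0.002, 0, 0], [0, 0, 0]],
    [[-0.003, 0, 0], [0, 0, 0]],
    [[-0.003, 0, 0], [0, 0, 0]],
  ],
)

```text
clock: 9.7
position: [0.51, 0.0225, 0.0887]
ee_rot: [-1.254, 1.137, -1.138]
force: [0.9, -2.8, -0.1]
width: 1.002
```

Call:
arm_command(
  plan=[
    [[-0.001, 0, 0], [0, 0, 0]],
    [[-0.002, 0, 0], [0, 0, 0]],
    [[-0.002, 0, 0], [0, 0, 0]],
  ],
)

```text
clock: 10.0
position: [0.5099, 0.0226, 0.0887]
ee_rot: [-1.255, 1.137, -1.14]
force: [0.5, -9.0, 1.0]
width: 0.998
```

Force has risen to 9 N with the arm stalled, so the roll is against the stop plate. Backing off and raising.

Call:
arm_command(
  plan=[
    [[0.005, 0, 0], [0, 0, 0]],
    [[0.02, 0, 0], [0, 0, 0]],
    [[0.05, -0.01, 0], [0, 0, 0]],
    [[0.08, -0.05, 0], [0, 0, 0]],
    [[0.11, -0.09, 0], [0, 0, 0]],
  ],
  fingers=1,
)

```text
clock: 10.5
position: [0.5198, -0.0849, 0.1792]
ee_rot: [-1.255, 1.138, -1.134]
force: [2.0, -0.6, 0.0]
width: 0.614
```

Call:
arm_command(
  plan=[
    [[0.04, -0.02, 0], [0, 0, 0]],
    [[0.08, -0.02, 0], [0, 0, 0]],
    [[0.12, -0.02, 0], [0, 0, 0]],
    [[0.12, -0.02, 0], [0, 0, 0]],
  ],
)

```text
clock: 10.9
position: [0.5316, -0.2106, 0.1986]
ee_rot: [-1.252, 1.142, -1.145]
force: [-0.5, -0.3, -0.6]
width: 0.266
```

```bash
sed -i 's/fx=2.5,fy=2.5/fx=2.5,fy=2.5/' look.py; python3 look.py f1; python3 - <<'E'
from cell import *
from h import *
s=np.load("s.npy")
for n in("top","scene"):
    p=get_image(n)
    for t in("keeper_tip","roll"): print(n,t,[(x["point"],round(x["confidence"],2)) for x in place_of(p,t)[:5]])
    print(proj(p,S2W(s,[(0,.0775,.075)])).round(1),[ (a,proj(p,S2W(s,(.092-.13*np.cos(a),.022-.13*np.sin(a),.075)))[0].round(1)) for a in(1.6,1.7,1.8,1.9)])
E
```

```text
10.9 [ 0.0007 -0.2125  0.1986] [-0.46 -0.25 -0.56] [ 0.   -0.45  0.15]
top keeper_tip [([324.2, 159.1], 0.85)]
top roll [([419.9, 164.1], 0.95), ([353.3, 283.7], 0.76), ([261.3, 212.2], 0.63), ([424.5, 291.4], 0.6)]
[[261.5 210.1]] [(1.6, array([323.8, 169.1])), (1.7, array([322.9, 164.7])), (1.8, array([321.5, 160.4])), (1.9, array([319.7, 156.2]))]
scene keeper_tip [([215.9, 218.2], 0.76), ([316.1, 200.2], 0.2)]
scene roll [([147.1, 174.1], 0.91), ([299.1, 213.8], 0.74), ([276.5, 148.9], 0.64), ([235.3, 121.9], 0.59)]
[[301.8 213.4]] [(1.6, array([219.7, 207.8])), (1.7, array([216.7, 211.1])), (1.8, array([214.2, 214.6])), (1.9, array([212.1, 218.3]))]
```

View pics/f1.png

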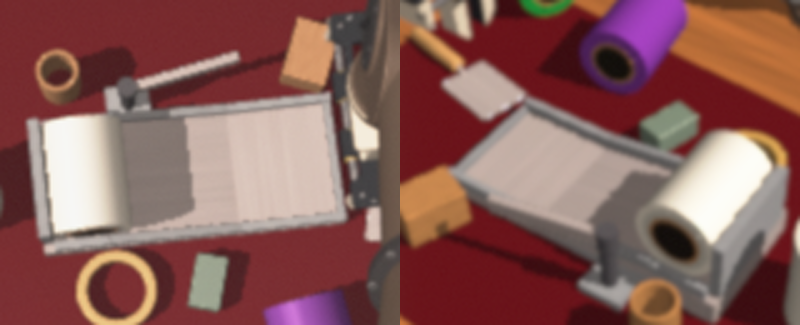

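The roll is seated and square, with the detector matching the predicted seat pixel to about 2 px. The keeper is at about 1.8 rad. Next I'll compute the keeper path.

```bash
python3 - <<'E'
from cell import *
from h import *
o=observe()
print(goto(o,(.165,-.06,.2)),goto(o,(.165,-.06,.087)))
r=.095
for a in np.arange(1.9,-.01,-.1):
    d=np.array([-np.cos(a),-np.sin(a)]); n=np.array([-np.sin(a),np.cos(a)])
    sup=.019*abs(np.sin(a))+.0095*abs(np.cos(a)); c=np.array([.092,.022])+r*d-n*(.005+sup); print(round(a,1),c.round(3))
E
```

```text
(array([-0.1443, -0.0011,  0.1631]), array([-0.01,  0.12, -0.02])) (array([-0.1442,  0.1119,  0.1631]), array([-0.01,  0.12, -0.02]))
1.9 [ 0.147 -0.059]
1.8 [ 0.139 -0.065]
1.7 [ 0.129 -0.069]
1.6 [ 0.119 -0.072]
1.5 [ 0.11  -0.075]
1.4 [ 0.101 -0.076]
1.3 [ 0.091 -0.076]
1.2 [ 0.082 -0.076]
1.1 [ 0.072 -0.075]
1.0 [ 0.063 -0.072]
0.9 [ 0.053 -0.068]
0.8 [ 0.044 -0.064]
0.7 [ 0.035 -0.058]
0.6 [ 0.027 -0.051]
0.5 [ 0.019 -0.043]
0.4 [ 0.013 -0.034]
0.3 [ 0.007 -0.025]
0.2 [ 0.002 -0.015]
0.1 [-0.001 -0.004]
-0.0 [-0.003  0.008]
```

Call:
arm_command(
  plan=[
    [[-0.03, 0, 0.035], [0, 0.1, 0]],
    [[-0.06, 0, 0.07], [0, 0.1, 0]],
    [[-0.09, 0, 0.105], [0, 0.1, 0]],
    [[-0.12, 0, 0.14], [0, 0.1, 0]],
    [[-0.144, 0, 0.173], [0, 0.1, 0]],
  ],
  fingers=1,
)

```text
clock: 11.8
position: [0.6914, -0.0403, 0.1988]
ee_rot: [-1.253, 1.137, -1.136]
force: [0.5, 0.3, -0.6]
width: 0.003
```

Call:
arm_command(
  plan=[
    [[0, 0.03, 0], [0, 0, 0]],
    [[0, 0.06, 0], [0, 0, 0]],
    [[0, 0.09, 0], [0, 0, 0]],
    [[0, 0.112, 0], [0, 0, 0]],
    [[0, 0.112, 0], [0, 0, 0]],
  ],
)

```text
clock: 12.3
position: [0.6879, -0.0431, 0.0831]
ee_rot: [-1.258, 1.142, -1.134]
force: [-0.0, -0.3, -0.5]
width: 0.003
```

```bash
python3 look.py g1; python3 -c "
from cell import *
print(observe()['width'])"
```

```text
12.3 [ 0.1725 -0.061   0.0831] [-0.04 -0.3  -0.46] [ 0.36 -0.02 -0.04]
0.005522743038649853
```

View pics/g1.png

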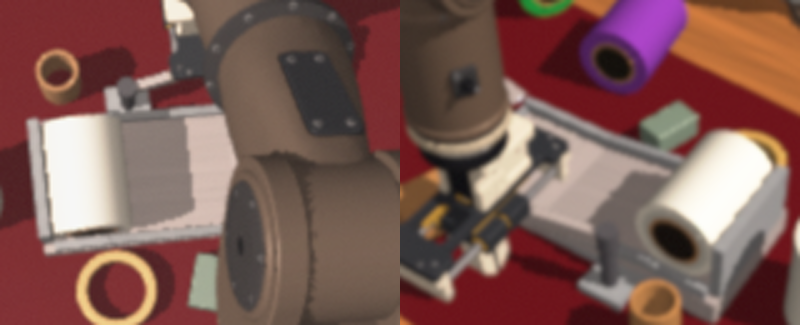

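Call:
arm_command(
  plan=[
    [[0.002, 0, -0.012], [0, 0, 0]],
    [[0.004, 0, -0.023], [0, 0, 0]],
    [[0.007, 0, -0.034], [0, 0, 0]],
    [[0.01, 0, -0.044], [0, 0, 0]],
    [[0.012, 0, -0.054], [0, 0, 0]],
  ],
)

```text
clock: 12.9
position: [0.6373, -0.0613, 0.0874]
ee_rot: [-1.252, 1.138, -1.139]
force: [1.0, 1.4, 0.7]
width: 0.003
```

Call:
arm_command(
  plan=[
    [[0.002, 0, -0.01], [0, 0, 0]],
    [[0.003, 0, -0.02], [0, 0, 0]],
    [[0.003, 0, -0.03], [0, 0, 0]],
    [[0.003, 0, -0.04], [0, 0, 0]],
    [[0.002, 0, -0.049], [0, 0, 0]],
  ],
)

```text
clock: 13.4
position: [0.5883, -0.0677, 0.0867]
ee_rot: [-1.253, 1.138, -1.139]
force: [1.3, 0.0, 1.1]
width: -0.003
```

```bash
python3 look.py g2
```

```text
13.4 [ 0.071  -0.0758  0.0867] [1.3  0.03 1.1 ] [ 0.   -0.1   0.01]
```

View pics/g2.png

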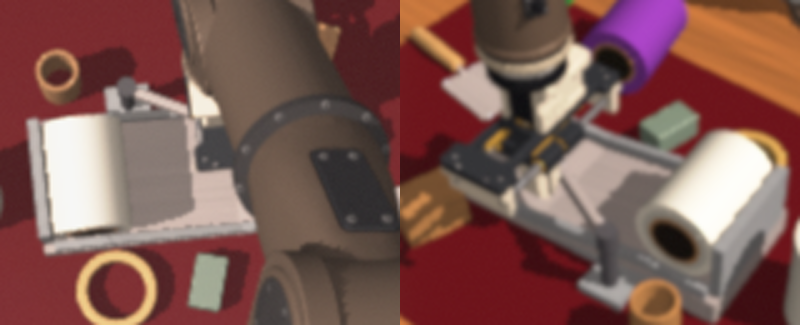

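The bar is swinging with the finger. Continuing along the arc.

Call:
arm_command(
  plan=[
    [[-0.003, 0, -0.008], [0, 0, 0]],
    [[-0.007, 0, -0.018], [0, 0, 0]],
    [[-0.011, 0, -0.027], [0, 0, 0]],
    [[-0.017, 0, -0.036], [0, 0, 0]],
    [[-0.024, 0, -0.044], [0, 0, 0]],
  ],
)

```text
clock: 14.0
position: [0.542, -0.0475, 0.0867]
ee_rot: [-1.253, 1.139, -1.139]
force: [0.8, -0.4, -0.8]
width: 0.005
```

Call:
arm_command(
  plan=[
    [[-0.008, 0, -0.008], [0, 0, 0]],
    [[-0.017, 0, -0.014], [0, 0, 0]],
    [[-0.026, 0, -0.02], [0, 0, 0]],
    [[-0.036, 0, -0.025], [0, 0, 0]],
    [[-0.046, 0, -0.028], [0, 0, 0]],
  ],
)

```text
clock: 14.5
position: [0.5101, -0.0039, 0.0867]
ee_rot: [-1.253, 1.138, -1.138]
force: [0.8, -0.9, 0.0]
width: 0.006
```

```bash
python3 look.py g3
```

```text
14.5 [-0.0006 -0.0047  0.0867] [ 0.84 -0.91  0.01] [ 0.01 -0.08  0.01]
```

View pics/g3.png

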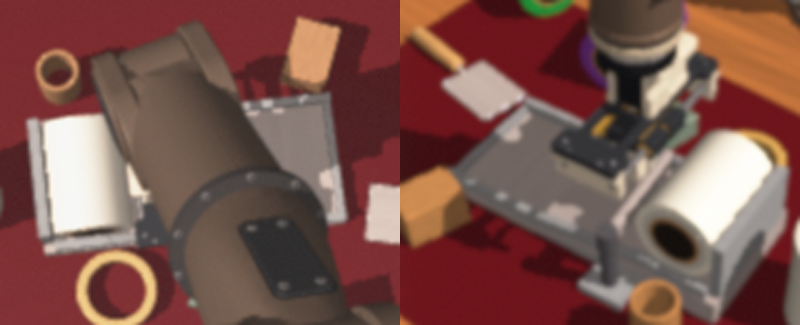

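Now the final close, watching the force for the end stop.

Call:
arm_command(
  plan=[
    [[-0.003, 0, 0], [0, 0, 0]],
    [[-0.006, 0, 0], [0, 0, 0]],
    [[-0.008, 0, 0], [0, 0, 0]],
    [[-0.01, 0, 0], [0, 0, 0]],
    [[-0.01, 0, 0], [0, 0, 0]],
  ],
)

```text
clock: 15.1
position: [0.5098, 0.0054, 0.0867]
ee_rot: [-1.253, 1.138, -1.138]
force: [0.5, 0.6, 0.5]
width: 0.002
```

Call:
arm_command(
  plan=[
    [[-0.001, 0, 0], [0, 0, 0]],
    [[-0.002, 0, 0], [0, 0, 0]],
    [[-0.003, 0, 0], [0, 0, 0]],
    [[-0.003, 0, 0], [0, 0, 0]],
  ],
)

```text
clock: 15.5
position: [0.5096, 0.0069, 0.0867]
ee_rot: [-1.254, 1.139, -1.14]
force: [0.7, -5.1, -0.1]
width: 0.002
```

A 5 N end stop came at the predicted place. Backing straight off and rising clear.

Call:
arm_command(
  plan=[
    [[0.004, 0, 0], [0, 0, 0]],
    [[0.02, 0, 0], [0, 0, 0]],
    [[0.05, -0.01, 0], [0, 0, 0]],
    [[0.08, -0.05, 0], [0, 0, 0]],
    [[0.11, -0.09, 0], [0, 0, 0]],
  ],
)

```text
clock: 16.0
position: [0.5194, -0.1019, 0.1772]
ee_rot: [-1.254, 1.14, -1.136]
force: [1.7, -1.0, 0.2]
width: 0.003
```

Call:
arm_command(
  plan=[
    [[0.04, -0.03, 0], [0, 0, 0]],
    [[0.08, -0.05, 0], [0, 0, 0]],
    [[0.12, -0.05, 0], [0, 0, 0]],
    [[0.16, -0.05, 0], [0, 0, 0]],
    [[0.16, -0.05, 0], [0, 0, 0]],
  ],
)

```text
clock: 16.5
position: [0.5343, -0.2676, 0.2264]
ee_rot: [-1.252, 1.143, -1.146]
force: [-0.3, 0.1, -1.1]
width: 0.004
```

```bash
python3 look.py k1; python3 - <<'E'
from cell import *
from h import *
s=np.load("s.npy")
for n in("top","scene"):
    p=get_image(n)
    cv2.imwrite(f"pics/end_{n}.png",p["color"][:,:,::-1])
    for t in("keeper_tip","roll"): print(n,t,[(x["point"],round(x["confidence"],2)) for x in place_of(p,t)[:4]])
    print(proj(p,S2W(s,[(0,.0775,.075)])).round(1),[ (a,proj(p,S2W(s,(.092-.13*np.cos(a),.022-.13*np.sin(a),.075)))[0].round(1)) for a in(0,.1,.2)])
E
```

```text
16.5 [-0.0021 -0.2695  0.2264] [-0.33  0.11 -1.05] [ 0.03 -0.56  0.17]
top keeper_tip [([285.7, 219.5], 0.55)]
top roll [([259.3, 213.9], 0.74), ([356.7, 279.7], 0.74)]
[[261.5 210.1]] [(0, array([283. , 221.4])), (0.1, array([287.6, 220.6])), (0.2, array([292.2, 219.4]))]
scene keeper_tip [([292.5, 201.8], 0.77), ([252.7, 204.6], 0.45), ([277.9, 273.6], 0.27)]
scene roll [([232.1, 122.3], 0.72), ([302.2, 210.5], 0.63), ([276.5, 150.6], 0.59), ([149.6, 173.8], 0.58)]
[[301.8 213.4]] [(0, array([290.9, 195.9])), (0.1, array([286.6, 194.1])), (0.2, array([282.1, 192.7]))]
```

View pics/k1.png

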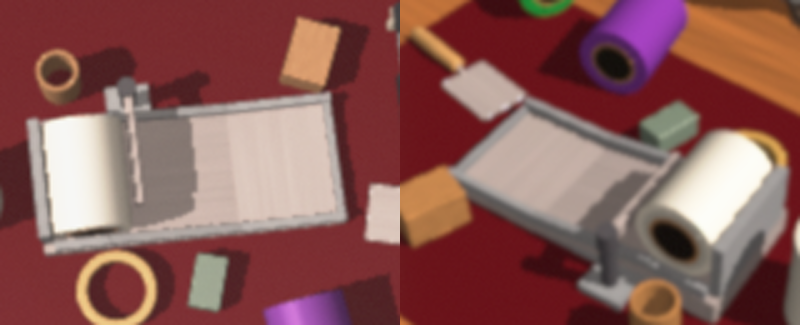

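View pics/end_top.png

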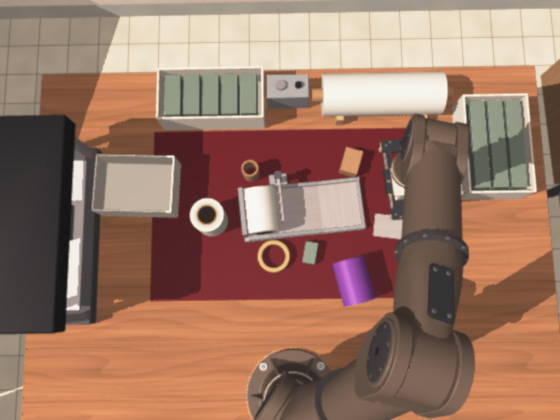

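The roll is seated with the keeper across behind it at top (281,197), and the other objects look undisturbed. I'll check the bar angle with an overlay.

```bash
python3 - <<'E'
from cell import *
from h import *
s=np.load("s.npy"); p=get_image("top"); print(observe()["clock"])
ims=[]
for a in(0,.1):
    im=cv2.resize(p["color"][:,:,::-1],None,fx=6,fy=6,interpolation=cv2.INTER_CUBIC)
    d=np.array([-np.cos(a),-np.sin(a)]);n=np.array([-np.sin(a),np.cos(a)]);b=np.array([.092,.022])
    q=[np.r_[v,.085] for v in(b+.005*n,b+.13*d+.005*n,b+.13*d-.005*n,b-.005*n)]
    cv2.polylines(im,[np.int32(proj(p,S2W(s,q))*6+3)],True,(0,255,0),1)
    ims.append(im[165*6:245*6,235*6:300*6])
cv2.imwrite("pics/bar.png",np.hstack(ims))
E
```

```text
16.95
```

View pics/bar.png

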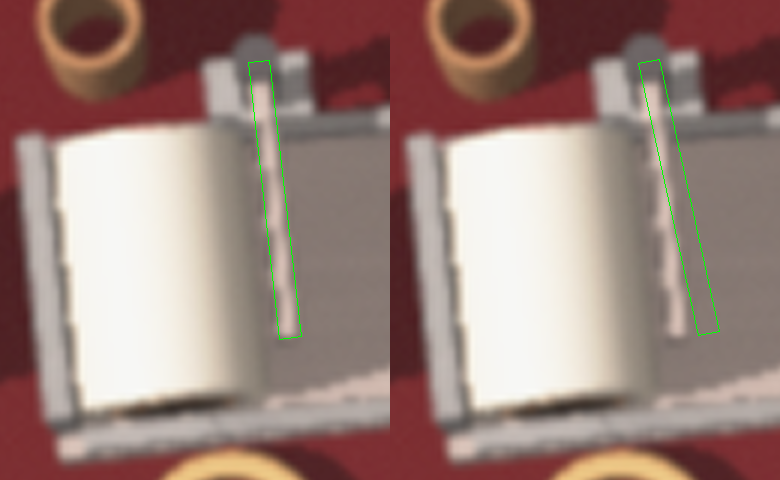

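The bar lies along the 0 rad outline, well away from 0.1. Handing in.

```bash
python3 -c "
from cell import *
print(sign_off())"
```

```text
the job is handed in; nothing more can be done
None
```

The film roll is in its seat against the stop plate with the keeper bar closed behind it. I handed the job in just after 17 s of the 54 s limit; no verdict is reported.

**What I did:** I pushed the white roll up the ramp with both open fingers at about 40–50 mm/s. Once it was over the ridge, I pressed it gently against the stop plate until the arm stalled at about 9 N. Then I swung the keeper bar shut with closed fingers, until a 5 N end stop at the expected position, and moved clear.

**Last checks:**
- **Roll:** in the last pictures it lies square in the seat, with detections within about 4 px of the predicted seat pixel.
- **Keeper:** the top-view overlay fits an angle of about 0 rad and clearly not 0.1.
- **Other objects:** those visible showed no sign of having moved. The arm hid part of the bench, including some of the scraper.

**Disagreements:** the top-view detector placed the keeper tip at about 0.06 rad, while the scene-view tip was about 6 px from its predicted closed position. The contact reading and the overlay both indicate fully closed.

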